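Shut the full capsule box and hold the empty one open for filling

ROBOT

A 7-joint arm with a two-finger parallel gripper is mounted at the origin on a cart in front of the work surface, level with it; the furniture and walls round the work are solid. World frame = base frame: x ahead of the robot, y to its left, z up, the work surface at z = 0. Lengths are in m, angles in rad, forces in N, time in s.
With the tool pointing down it reaches from about 0.425 to 0.925 m from the base axis. Payload 6.8 kg.
Tool frame: the origin (TCP) lies on the centre line of the jaws, within the pads' length; the fingertips stand ahead of it and the grasp point (between the pads) lies 11 mm behind it (r.tcp_to_tips is the z of the fingertips in the tool frame, in m); z points along the fingers, y is the line along which they close (so a half turn about z gives the same grasp; the last joint's range is limited). The gripper opens to 85 mm and grips with 20 to 120 N. Pads are 22 mm wide; open, the fingers measure 114 mm over their backs; the gripper's body (76 mm by 85 mm) begins 54 mm behind the grasp point. The pads swing forward as they close: fully open they stand 13 mm farther back than shut.
Start: joints at [1.17, 0.477, 0.022, 1.555, -0.011, 1.109, -0.083], TCP at [0.195, -0.646, 0.239] pointing down, gripper open.
Joint ranges: [-2.96, 2.96], [-0.34, 2.1], [-1.41, 1.46], [0.24, 2.44], [-1.37, 4.51], [0.17, 1.92], [-2.96, 2.96]. Speed limits (rad/s): [2.39, 2.39, 3.14, 3.14, 3.14, 3.14, 3.14].

INTERFACE

Orientations are given as a rotation vector (axis times angle).
In Python, from bench import r, optics gives the robot as it stands.
- The arm moves only by the shell command python3 -m creep 'ROWS' [FORCE]. ROWS is a JSON object whose one key "rows" holds a list of rows, each a list of 7 numbers: the shift along the tool's x, y, z in units of 25 mm (1.0 is 25 mm), then the turn, a rotation vector about the tool's x, y, z in units of 8 degrees (1.0 is 8 degrees), then the finger opening in mm, from 0 to 85.4. A call has 1 to 10 rows; each row is the pose to reach, as a shift and turn from the pose commanded when the call began, along the tool's axes at that moment; what a row does not reach only later rows make up. A row lasts 1/8 s, in which the tool goes at most 62.5 mm and 10.7 degrees, less where a joint would pass 70% of its speed; a pose out of reach is approached as far as the arm can. A call with a gripper value outside its range is refused whole. The fingers move at their own pace and stop on an object; FORCE is the grip in N (left out, the last holds). Time passes only in rows, so rows that repeat a pose let the fingers close. It gives the time, the measured TCP pose, the force, the opening and the grip force at its end, in the units of the state.
- r.get_obs(): the state, without advancing time (a new reading comes with each control period).
- optics.grab_frame(name): name is "scene" or "top"; returns a dict with "color" (400x640x3 uint8, blue, green, red), "K" (3x3 intrinsics, pixels), "R" (3x3) and "t" (3): a world point X has camera coordinates R X + t. Camera axes: x right, y down, z forward; pixel columns grow to the right and rows downward; lengths in m; the calibration is good to about 2 mm. A picture is of the moment at which its call begins. There is no depth.
- r.hand_in(): hands the job in; it is judged then, once.
The state is a dict: "clock": time; "joints": joint angles; "qvel": joint speeds; "tau": joint torques, N m; "tcp_pos": TCP position; "orientation": TCP orientation; "contact_force": force on the tool from outside, world axes, zero at the start; "moment": the same for the moment, N m; "grip_width": finger opening in m; "gripper_force": force on a finger pad.
Only numpy, scipy, OpenCV 4.12 (cv2) and the standard library are available. Lean on these libraries where they do the work, as an engineer would, in place of code of your own. Each camera call takes 0.05 s, during which the arm holds its last target. There are 200 camera calls.

TASK

I am filling the two coffee capsule boxes. The green-lidded one is full: press its lid down until the catch snaps and it stays fully shut. Then lift the lid of the blue-lidded box with the fingers and hold it open at 60 degrees from shut (within about 5 degrees) so that I can fill it: the lid falls shut by itself, so finish while still holding it there, without letting go. Leave the mug, the glass and the teaspoon where they are.

Things in the scene. Friction and masses are not known exactly. Their poses are not given: they have to be found in the camera images.
- green_box: White open-topped box full of coffee capsules with a green hinged lid, fixed to the worktop, left or right of the blue one by chance. 140 mm deep (its x), 150 mm wide (y), 75 mm high, 4 mm walls. Origin: centre of the underside; x axis points from the front (tab side) to the hinge at the back, z up. A spring catch sits in the middle of the front wall's upper edge.
- blue_box: White empty box with a blue hinged lid, fixed to the worktop; sizes and axes as the green box.
- green_box_lid (a joint): Angle of the green lid, rad: 0 fully shut, growing as it opens (1.57 upright). Starts open at about 0.8 to 1.25. A weak spring (about 1 N at the front edge) lifts it open again unless it is pressed past the catch, which resists from about 0.09 rad on with about 5 N at the front edge, then snaps the lid to 0 and keeps it there.
- blue_box_lid (a joint): Angle of the blue lid, rad: 0 shut, growing as it opens, 1.047 is 60 degrees. Starts shut, no catch; weight (120 g) and a weak spring close it with about 0.9 to 1.2 N at the tab whenever it is let go.
- green_box_hinge (a point): Middle of the green lid's hinge line, at the top of the box's back edge, 79 mm above the worktop; the line runs along the box's y. Either lid is a 7 mm plate, 150 mm wide, reaching 150 mm forward of this line; shut, its top is 83 mm above the worktop. A lip 60 mm wide hangs 20 mm down from its front edge, 6 mm clear of the box.
- blue_box_hinge (a point): Middle of the blue lid's hinge line, as on the green box.
- green_box_tab (a point): Point in the green lid's front tab, 175 mm from the hinge line; moves with the lid. Either lid has such a flat tab at the middle of its front edge, 18 mm wide, 8 mm thick, going on forward in the plane of the lid for 42 mm. It can be gripped across its width from above; there is free space under and beside it.
- blue_box_tab (a point): The same point in the blue lid's front tab, 175 mm from the hinge line, 25 mm out from the plate's front edge; moves with the lid. With the lid shut it is about 80 mm above the worktop.
- mug_clean: White mug with a leaf pattern, 92 x 127 x 95 mm with its handle; origin at the centre of its underside. Loose bystander to the left.
- tumbler: Clear drinking glass, 80 mm across, 91 mm high; origin at the centre of its underside. Loose bystander to the right.
- teaspoon: Steel teaspoon lying flat, 132 x 26 x 9 mm; origin at its middle, on the worktop. Loose bystander in front.
Things that resemble listed ones, but are neither listed nor needed, are in the scene too. What is shaped like the green_box but yellow is not meant.

How it is judged:
On the way, in this order (a step that is already met when the one before it is completed fails the run):
1. the green lid is pressed shut past its catch, the blue lid still shut (value of joint green_box_lid below 0.03 rad and value of joint blue_box_lid below 0.1 rad), for 0.2 s.
2. the blue lid is lifted in the fingers (value of joint blue_box_lid above 0.5 rad and contact force between the fingers and blue_box above 0.3 N), for 0.2 s.
At the end, for the whole second after the job is handed in: The green lid stays shut by its catch (under 0.03 rad) with the fingers off that box; the blue lid is held still in the fingers at 60 degrees within 7 degrees (0.925 to 1.17 rad, under 0.1 rad/s, finger force over 0.3 N), with nothing else propping it (value of joint green_box_lid below 0.03 rad and contact force between the fingers and green_box below 0.1 N and value of joint blue_box_lid between 0.925 and 1.17 rad and velocity of joint blue_box_lid between -0.1 and 0.1 rad/s and contact force between the fingers and blue_box above 0.3 N and contact force between each of mug_clean, tumbler, teaspoon and blue_box below 0.1 N); the arm keeps its last pose, push and grip.
It fails at once if the mug is moved more than 3 cm (distance of mug_clean from where it was at the start of the episode above 0.03 m).
It fails at once if the glass is moved more than 3 cm (distance of tumbler from where it was at the start of the episode above 0.03 m).
It fails at once if the teaspoon is moved more than 3 cm (distance of teaspoon from where it was at the start of the episode above 0.03 m).
It also fails if it takes over 51 s, if anything falls off the work surface, if the arm or the gripper's body presses on something with over 40 N, if the wrist force passes 120 N, or if a joint passes its speed limit or range.

## Working session

There is one attempt and no reset: what is moved stays moved. The work goes in short steps, Python scripts to look and compute and a shell command to move; the robot and the scene stay as the last step left them, time stands still between calls to the robot, and variables do not carry over. Pictures are saved under pics/ and viewed, at most 10 in all, crops included, and the job is handed in when it is done.

```bash
ls && mkdir -p pics && python3 - <<'E'
from bench import r, optics
import cv2,numpy as np
for n in("scene","top"):
    f=optics.grab_frame(n); cv2.imwrite(f"pics/{n}0.png",f["color"]); np.savez(f"pics/{n}0.npz",**f)
    print(n,f["K"].tolist(),np.round(f["R"],4).tolist(),np.round(f["t"],4).tolist())
o=r.get_obs();print(o,r.tcp_to_tips)
E
```

```text
pics
scene [[381.10929303881016, 0.0, 317.57724321900133], [0.0, 381.10929303881016, 203.7689861723581], [0.0, 0.0, 1.0]] [[-0.3614, -0.9324, -0.0062], [-0.5097, 0.2031, -0.836], [0.7808, -0.299, -0.5487]] [0.1265, 0.375, 1.2524]
top [[398.14117849955835, 0.0, 313.5505471622781], [0.0, 398.14117849955835, 196.53730035435197], [0.0, 0.0, 1.0]] [[0.0097, -1.0, 0.0022], [-0.9821, -0.01, -0.1881], [0.1881, -0.0003, -0.9821]] [-0.1001, 0.5478, 1.3149]
{'clock': 0.1, 'joints': array([ 1.16986966,  0.47771954,  0.02232356,  1.55636599, -0.01148319,
        1.10933054, -0.08313256]), 'qvel': array([ 0.00128883, -0.00030491, -0.00065939, -0.00015595,  0.00039514,
        0.00046564,  0.00048764]), 'tau': array([ 5.72972931e-03, -5.97757137e+01,  1.61424849e+00, -2.81955153e+01,
        1.28686058e-02,  5.04462878e-03,  7.16400699e-07]), 'tcp_pos': array([ 0.19468516, -0.64575163,  0.23841551]), 'orientation': array([-3.10634142e+00, -4.58106530e-01,  5.89390151e-04]), 'contact_force': array([ 0.85630123, -0.09381477,  0.25201056]), 'moment': array([0.00667559, 0.04916516, 0.03172808]), 'gripper_force': 0.0, 'grip_width': 0.08525208372362203} 0.008
```

View pics/scene0.png

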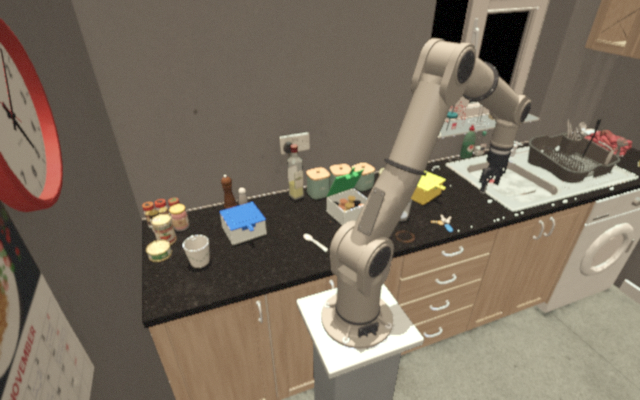

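View pics/top0.png

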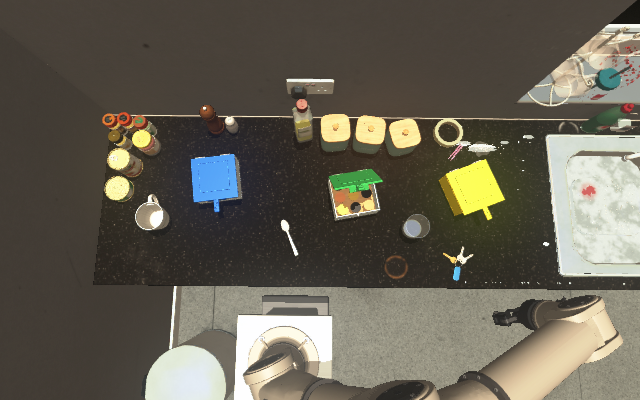

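The top view has the blue box at (216,180), the green box with its open lid at (355,193), the mug at (152,216), the glass at (416,228) and the spoon at (289,238). Possible mix-ups: the yellow box at top (472,190) is the decoy, and the orange-topped canisters at (335,130), (370,130) and (403,137) aren't boxes with lids. By the description I choose green (355,193) and blue (216,180). Next is one close crop to check that.

```bash
python3 - <<'E'
import cv2,numpy as np
t=cv2.imread("pics/top0.png");s=cv2.imread("pics/scene0.png")
def c(im,x,y,w=80,h=60,k=5): return cv2.resize(im[y:y+h,x:x+w],None,fx=k,fy=k,interpolation=cv2.INTER_CUBIC)
m=np.vstack([np.hstack([c(t,178,155),c(t,315,165)]),np.hstack([c(s,205,190),c(s,310,165)])])
cv2.imwrite("pics/crop0.png",m)
E
```

```text
(no output)
```

View pics/crop0.png

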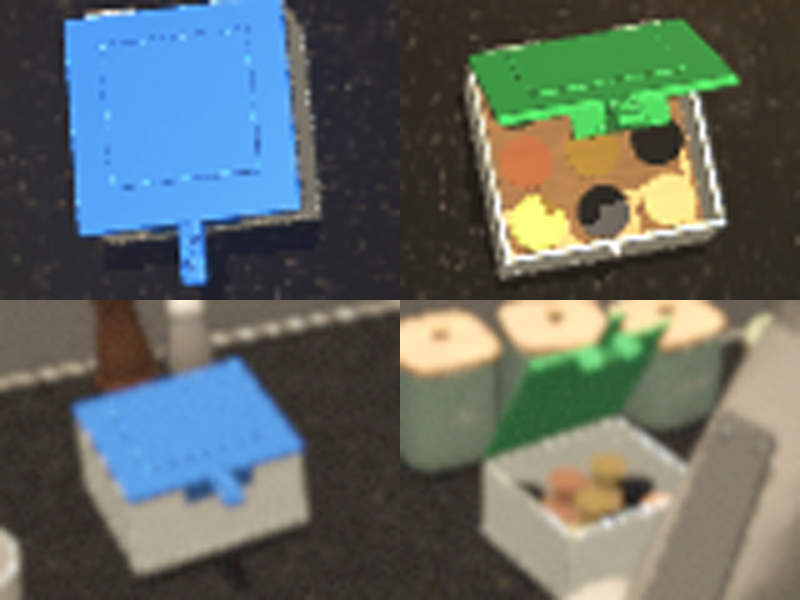

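The crop confirms the choice. Blue plate corners in the crop (top view) are (63,20), (78,235), (300,208) and (283,0), with the tab tip at (194,285). In the scene view they are (73,407), (237,357), (303,442) and (130,502). The green lid is open with its capsules visible; its front edge runs (500,123)–(740,80) in the top view and (525,360)–(665,322) in the scene view. I'll fit poses to both views.

```bash
cat > fit.py <<'E'
import numpy as np
from scipy.optimize import least_squares
F={n:dict(np.load(f"pics/{n}0.npz")) for n in("top","scene")}
def proj(n,X):
    f=F[n]; c=f["R"]@X+f["t"]; p=f["K"]@c; return p[:2]/p[2]
def px(x0,y0,u,v): return np.array([x0+(u+.5)/5-.5,y0+(v+.5)/5-.5])
def lid(p,d,w,up,th): # d forward of hinge, w along +y(box), up=normal offset
    hx,hy,hz,yaw=p[:4]; ex=np.array([np.cos(yaw),np.sin(yaw),0]);ey=np.array([-np.sin(yaw),np.cos(yaw),0]);z=np.array([0,0,1.])
    return np.array([hx,hy,hz])+ey*w-ex*(d*np.cos(th)-up*np.sin(th))+z*(d*np.sin(th)+up*np.cos(th))
def tri(a,b):
    return least_squares(lambda X:np.r_[proj("top",X)-a,proj("scene",X)-b],[.65,0,.08]).x
E
python3 - <<'E'
from fit import *
B=[("top",0,.075,.004,63,20),("top",.15,.075,.004,78,235),("top",.15,-.075,.004,300,208),("top",0,-.075,.004,283,0),("top",.192,0,.004,194,285),
("scene",0,.075,.004,73,107),("scene",0,-.075,.004,237,57),("scene",.15,-.075,.004,303,142),("scene",.15,.075,.004,130,202),("scene",.192,0,.004,235,202)]
O={"top":(178,155),"scene":(205,190)}
def res(p): return np.concatenate([proj(n,lid(p,d,w,up,0))-px(*O[n],u,v) for n,d,w,up,u,v in B])
s=least_squares(res,[.7,.2,.08,0]);print("blue",s.x,np.round(s.fun.reshape(-1,2),1).tolist())
print("tab",lid(s.x,.175,0,0,0), "tri front-left",tri(px(178,155,78,235),px(205,190,130,202)),"tri tabtip",tri(px(178,155,194,285),px(205,190,235,202)))
G=[("top",0,.075,.004,470,60),("top",0,-.075,.004,685,20),("top",.15,.075,.004,500,123),("top",.15,-.075,.004,740,80),
("scene",.15,.075,-.003,525,360),("scene",.15,-.075,-.003,665,322),("scene",0,.075,-.003,487,455)]
O2={"top":(315-80,165),"scene":(310-80,165-60)}
def box(p,d,w): return lid(p,d,w,-.004,0)
def res(p): return np.concatenate([proj(n,lid(p,d,w,up,p[4]))-px(*O2[n],u,v) for n,d,w,up,u,v in G]+[proj("top",box(p,.14,.075))-px(*O2["top"],497,262),proj("top",box(p,.14,-.075))-px(*O2["top"],722,213),proj("scene",box(p,.14,.075))-px(*O2["scene"],575,535)])
s=least_squares(res,[.7,-.1,.08,0,1]);print("green",s.x,np.round(s.fun.reshape(-1,2),1).tolist())
print("front edge mid",lid(s.x,.15,0,.004,s.x[4]),"tab",lid(s.x,.175,0,0,s.x[4]),"shut tab",lid(s.x,.175,0,0,0))
print("tri fl",tri(px(*O2["top"],500,123),px(*O2["scene"],525,360)))
for n,u in(("mug",(152,216)),("glass",(416,228)),("spoon",(289,238))):
    f=F["top"];ray=f["R"].T@np.linalg.inv(f["K"])@np.r_[u,1];C=-f["R"].T@f["t"];print(n,C-ray*C[2]/ray[2])
from scipy.spatial.transform import Rotation as R
print(R.from_rotvec([-3.10634142e+00, -4.58106530e-01,  5.89390151e-04]).as_matrix().round(3))
E
```

```text
blue [0.67908071 0.253109   0.07950902 0.13200066] [[0.0, 0.3], [-0.1, 0.3], [0.3, 0.3], [-0.1, -0.8], [0.1, -0.1], [-0.0, -0.1], [0.3, 0.6], [-0.1, 0.7], [-0.5, -0.6], [0.0, -0.6]]
tab [0.50560312 0.23007591 0.07950902] tri front-left [0.52163434 0.30750832 0.08026815] tri tabtip [0.48877567 0.22853281 0.08093342]
green [ 0.62530758 -0.2156809   0.08569342  0.18757243  1.05666515] [[-1.0, -1.1], [-0.5, -0.7], [-0.9, -0.7], [-0.4, -0.6], [1.3, 1.0], [1.7, -0.4], [-0.8, 0.5], [1.4, 0.2], [0.6, 2.2], [-0.9, -0.6]]
front edge mid [ 0.55625647 -0.22878706  0.21826858] tab [ 0.54075587 -0.23172913  0.23806948] shut tab [ 0.45337711 -0.24831393  0.08569342]
tri fl [ 0.54130582 -0.15626498  0.21691541]
mug [0.48303952 0.47501488 0.        ]
glass [ 0.44982879 -0.4558706   0.        ]
spoon [ 0.41031269 -0.01023113  0.        ]
[[ 0.957  0.289 -0.001]
 [ 0.289 -0.957  0.002]
 [-0.    -0.002 -1.   ]]
```

Blue fits to 0.8 px, and its measured height of 79.5 mm agrees with the given 79. Green has slightly larger errors, so I'll refit it at the known height and write a helper that converts targets into row units.

```bash
cat > go.py <<'E'
# usage: go.py x y z yaw pitch : units from the present pose to tool-down TCP pose (yaw of tool x; pitch tips toward robot>0)
import sys,numpy as np
from scipy.spatial.transform import Rotation as R
from bench import r
def units(o,x,y,z,yaw,pitch=0):
    A=R.from_rotvec(o["orientation"]); T=R.from_euler("z",yaw)*R.from_euler("y",pitch)*R.from_euler("x",np.pi)
    return np.r_[A.inv().apply(np.array([x,y,z])-o["tcp_pos"])/.025,np.degrees((A.inv()*T).as_rotvec())/8]
if __name__=="__main__":
    o=r.get_obs()
    print(o["clock"],o["tcp_pos"].round(4),o["contact_force"].round(1),o["grip_width"].round(4),r.tcp_to_tips)
    a=list(map(float,sys.argv[1:]))
    for i in range(0,len(a),5): print(units(o,*a[i:i+5]).round(2).tolist())
E
python3 - <<'E'
from fit import *
G=[("top",0,.075,.004,470,60),("top",0,-.075,.004,685,20),("top",.15,.075,.004,500,123),("top",.15,-.075,.004,740,80),
("scene",.15,.075,-.003,525,360),("scene",.15,-.075,-.003,665,322),("scene",0,.075,-.003,487,455)]
O2={"top":(235,165),"scene":(230,105)}
def res(q):
    p=np.r_[q[:2],.079,q[2:]]
    return np.concatenate([proj(n,lid(p,d,w,up,p[4]))-px(*O2[n],u,v) for n,d,w,up,u,v in G]+[proj("top",lid(p,.14,.075,-.004,0))-px(*O2["top"],497,262),proj("top",lid(p,.14,-.075,-.004,0))-px(*O2["top"],722,213),proj("scene",lid(p,.14,.075,-.004,0))-px(*O2["scene"],575,535)])
s=least_squares(res,[.63,-.2,.19,1],loss="soft_l1");print("green",s.x,np.round(s.fun.reshape(-1,2),1).tolist())
p=np.r_[s.x[:2],.079,s.x[2:]]
for th in(p[4],.8,.5,.25,0.1,0): print(round(th,2),lid(p,.13,0,.004,th).round(4))
E
python3 go.py .3 -.5 .32 .19 0  .565 -.23 .32 .19 0
```

```text
green [ 0.62609462 -0.21785351  0.17936837  1.06782834] [[-0.5, -1.0], [-0.1, -0.2], [-0.6, -1.2], [-0.2, -0.7], [1.3, 1.9], [1.8, 0.5], [-0.5, 1.5], [1.6, 0.2], [0.6, 2.5], [-0.9, 0.5]]
1.07 [ 0.5679 -0.2284  0.1948]
0.8 [ 0.5398 -0.2335  0.175 ]
0.5 [ 0.5157 -0.2379  0.1448]
0.25 [ 0.5031 -0.2401  0.115 ]
0.1 [ 0.4992 -0.2409  0.096 ]
0 [ 0.4982 -0.241   0.083 ]Traceback (most recent call last):
  File "go.py", line 10, in <module>
    print(o["clock"],o["tcp_pos"].round(4),o["contact_force"].round(1),o["grip_width"].round(4),r.tcp_to_tips)
                                                                       ^^^^^^^^^^^^^^^^^^^^^
AttributeError: 'float' object has no attribute 'round'
```

```bash
sed -i 's/o\["grip_width"\].round(4)/round(o["grip_width"],4)/' go.py && python3 go.py .3 -.5 .32 .18 0  .57 -.228 .32 .18 0
```

```text
0.1 [ 0.1947 -0.6458  0.2384] [ 0.9 -0.1  0.3] 0.0853 0.008
[5.72, -4.37, -3.26, -0.01, 0.0, 0.81]
[19.2, -11.67, -3.25, -0.01, 0.0, 0.81]
```

```bash
python3 -m creep '{"rows":[[0,0,-2,0,0,0,0],[1.5,-1.2,-3.2,0,0,0.2,0],[3.5,-2.7,-3.2,0,0,0.4,0],[5.5,-4,-3.2,0,0,0.8,0],[7.5,-5.1,-3.2,0,0,0.8,0],[9.5,-6.2,-3.2,0,0,0.8,0],[11.5,-7.4,-3.2,0,0,0.8,0],[13.5,-8.5,-3.2,0,0,0.8,0],[15.5,-9.6,-3.2,0,0,0.8,0],[17.3,-10.6,-3.2,0,0,0.8,0]]}' 25 && python3 go.py .57 -.228 .32 .18 0 .57 -.228 .24 .18 0
```

```text
clock: 1.35
tcp_pos: [0.5335, -0.2659, 0.319]
orientation: [-3.128, -0.285, 0.001]
contact_force: [1.0, 0.2, -0.6]
grip_width: 0.0002
gripper_force: 0.0
1.35 [ 0.5335 -0.2659  0.319 ] [ 1.   0.2 -0.6] 0.0002 0.008
[1.71, -1.23, -0.04, -0.0, 0.0, 0.01]
[1.71, -1.22, 3.16, -0.0, 0.0, 0.01]
```

```bash
python3 -m creep '{"rows":[[2,-1.2,0,0,0,0,0],[2.1,-1.2,1.5,0,0,0,0],[2.1,-1.2,3.0,0,0,0,0],[2.1,-1.2,3.0,0,0,0,0]]}' && python3 - <<'E'
from bench import optics
import cv2,numpy as np
ims=[]
for n,x,y in(("top",300,130),("scene",290,120)):
    f=optics.grab_frame(n); np.savez(f"pics/{n}1.npz",**f)
    ims.append(cv2.resize(f["color"][y:y+120,x:x+110],None,fx=3.6,fy=4.5 and 3.6,interpolation=cv2.INTER_CUBIC))
cv2.imwrite("pics/c1.png",np.hstack(ims))
E
python3 go.py .58 -.226 .2 .18 0
```

```text
clock: 1.85
tcp_pos: [0.5765, -0.2281, 0.241]
orientation: [-3.126, -0.284, 0.011]
contact_force: [-1.1, -0.4, 0.4]
grip_width: -0.0002
gripper_force: 0.0
1.95 [ 0.5789 -0.229   0.2451] [0.2 0.  0.9] -0.0001 0.008
[0.06, -0.11, 1.8, 0.0, -0.0, 0.01]
```

View pics/c1.png

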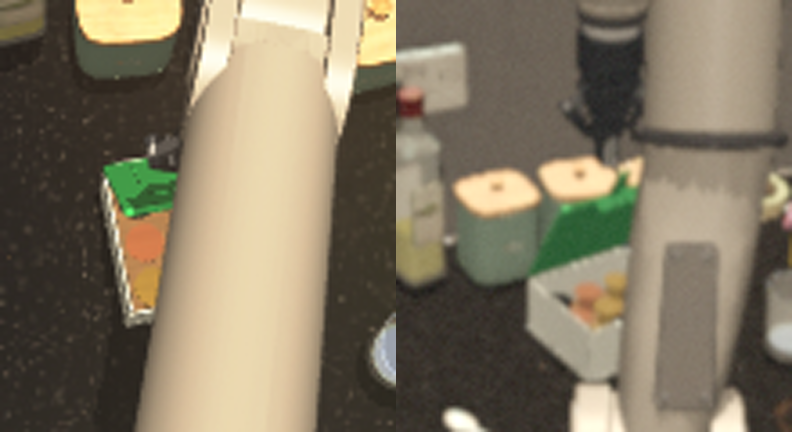

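The pictures show the closed fingers just behind and above the green lid's upper part: fingertip near (605,160), tab near (625,180) in the right-hand scene crop. Next I push down along the arc.

```bash
python3 go.py .574 -.228 .200 .18 0 .55 -.232 .178 .18 0 .524 -.2365 .148 .18 0 .510 -.239 .118 .18 0 .504 -.24 .102 .18 0 .503 -.24 .091 .18 0 .503 -.24 .086 .18 0
```

```text
1.95 [ 0.5789 -0.229   0.2451] [0.2 0.  0.9] -0.0001 0.008
[-0.19, -0.07, 1.8, 0.0, -0.0, 0.01]
[-1.16, -0.09, 2.68, 0.0, -0.0, 0.01]
[-2.22, -0.1, 3.88, 0.0, -0.0, 0.01]
[-2.78, -0.1, 5.08, 0.0, -0.0, 0.01]
[-3.03, -0.11, 5.72, 0.0, -0.0, 0.01]
[-3.07, -0.11, 6.16, 0.0, -0.0, 0.01]
[-3.07, -0.11, 6.36, 0.0, -0.0, 0.01]
```

```bash
python3 -m creep '{"rows":[[-0.1,-0.1,0.9,0,0,0,0],[-0.2,-0.1,1.8,0,0,0,0],[-0.7,-0.1,2.25,0,0,0,0],[-1.2,-0.1,2.7,0,0,0,0],[-1.7,-0.1,3.3,0,0,0,0],[-2.2,-0.1,3.9,0,0,0,0],[-2.5,-0.1,4.5,0,0,0,0],[-2.8,-0.1,5.1,0,0,0,0],[-2.8,-0.1,5.1,0,0,0,0]]}' && python3 go.py .503 -.24 .100 .18 0 .503 -.24 .087 .18 0 .503 -.24 .081 .18 0
```

```text
clock: 3.08
tcp_pos: [0.508, -0.239, 0.1157]
orientation: [-3.128, -0.283, 0.004]
contact_force: [-0.3, -0.5, -0.2]
grip_width: -0.0001
gripper_force: 0.3
3.075 [ 0.508  -0.239   0.1157] [-0.3 -0.5 -0.2] -0.0001 0.008
[-0.2, 0.01, 0.63, -0.01, 0.02, 0.0]
[-0.2, 0.01, 1.15, -0.01, 0.02, 0.0]
[-0.2, 0.01, 1.39, -0.01, 0.02, 0.0]
```

```bash
python3 -m creep '{"rows":[[-0.1,0,0.3,0,0,0,0],[-0.2,0,0.6,0,0,0,0],[-0.2,0,0.8,0,0,0,0],[-0.2,0,1.0,0,0,0,0],[-0.2,0,1.15,0,0,0,0],[-0.2,0,1.15,0,0,0,0]]}' && python3 -m creep '{"rows":[[0,0,0.1,0,0,0,0],[0,0,0.2,0,0,0,0],[0,0,0.2,0,0,0,0]]}'
```

```text
clock: 3.82
tcp_pos: [0.5044, -0.2401, 0.0904]
orientation: [3.128, 0.283, -0.001]
contact_force: [-8.6, 3.0, 26.3]
grip_width: 0.0002
gripper_force: 13.4
clock: 4.2
tcp_pos: [0.5046, -0.2403, 0.0894]
orientation: [3.127, 0.283, -0.001]
contact_force: [-21.7, 7.8, 64.8]
grip_width: 0.0001
gripper_force: 32.3
```

A force of 65 N with the tip at about 82 mm means the lid is hard shut. I'll back off, move toward the blue box with the fingers opening, and check the green lid on the way.

```bash
python3 -m creep '{"rows":[[0,0,-1.5,0,0,0,0],[0,0,-3.5,0,0,0,0],[0,0,-5,0,0,0,0],[0,0,-5,0,0,0,0]]}' && python3 go.py .51 .0 .2 .132 0 .5005 .2295 .16 .132 0
```

```text
clock: 4.7
tcp_pos: [0.5063, -0.2405, 0.2111]
orientation: [3.126, 0.284, 0.008]
contact_force: [-0.6, -0.2, 0.7]
grip_width: -0.0001
gripper_force: 0.0
4.7 [ 0.5063 -0.2405  0.2111] [-0.6 -0.2  0.7] -0.0001 0.008
[1.87, -9.44, 0.42, 0.02, -0.04, 0.35]
[3.14, -18.54, 2.0, 0.02, -0.04, 0.35]
```

```bash
python3 -m creep '{"rows":[[0.4,-2,0,0,0,0,0],[0.8,-4.2,0,0,0,0.1,60],[1.2,-6.6,0,0,0,0.2,60],[1.6,-9,0,0,0,0.35,60],[2,-11.4,0,0,0,0.35,60],[2.4,-13.6,0,0,0,0.35,60],[2.8,-15.6,0.5,0,0,0.35,60],[3,-17.2,1,0,0,0.35,60],[3.1,-18.5,1.5,0,0,0.35,60],[3.1,-18.5,1.5,0,0,0.35,60]]}' && python3 go.py .5006 .2294 .16 .132 0 && python3 - <<'E'
from bench import optics
import cv2,numpy as np
ims=[]
for n,x,y in(("top",300,130),("scene",290,120),("top",170,140),("scene",190,150)):
    f=optics.grab_frame(n); np.savez(f"pics/{n}2.npz",**f)
    ims.append(cv2.resize(f["color"][y:y+100,x:x+130],None,fx=3,fy=3,interpolation=cv2.INTER_CUBIC))
cv2.imwrite("pics/c2.png",np.vstack([np.hstack(ims[:2]),np.hstack(ims[2:])]))
E
```

```text
clock: 5.95
tcp_pos: [0.4952, 0.2318, 0.1684]
orientation: [-3.134, -0.216, 0.006]
contact_force: [-0.4, -0.4, 0.1]
grip_width: 0.06
gripper_force: 0.0
5.95 [0.4952 0.2318 0.1684] [-0.4 -0.4  0.1] 0.06 0.008
[0.2, 0.12, 0.33, -0.0, 0.03, 0.04]
```

View pics/c2.png

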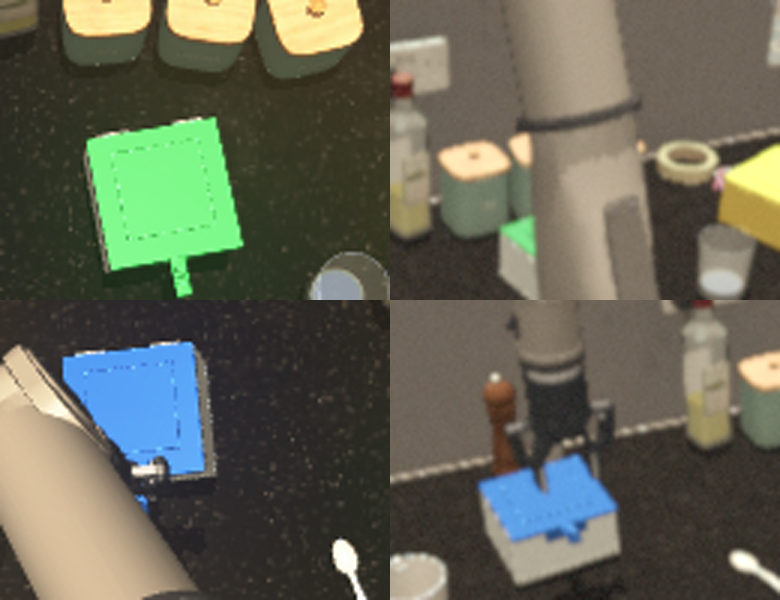

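The green lid lies shut, with its plate flat at (165,190) in the top crop. The blue lid is still shut, and the fingers straddle the tab from above, with tips near (545,488) and (597,475) in the scene crop. I'll check that against the projection.

```bash
python3 - <<'E'
from fit import *
X=np.array([.4952,.2318,.1604]);ey=np.array([-.13,.99,0])*.03
for s in(1,-1): print((proj("scene",X+s*ey)-[190,150])*3+[390,300])
E
python3 go.py .5006 .2294 .12 .132 0 .5006 .2294 .073 .132 0
```

```text
[542.59673154 495.22418231]
[586.50923197 482.40383636]
6.15 [0.4976 0.2276 0.1702] [0.5 0.2 0.6] 0.0596 0.008
[0.13, -0.06, 2.01, 0.01, 0.0, -0.01]
[0.13, -0.06, 3.89, 0.01, 0.0, -0.01]
```

```bash
python3 -m creep '{"rows":[[0.1,0,1,0,0,0,60],[0.1,0,2,0,0,0,60],[0.1,0,3,0,0,0,60],[0.1,0,3.9,0,0,0,60],[0.1,0,3.9,0,0,0,60],[0.1,0,3.9,0,0,0,35],[0.1,0,3.9,0,0,0,10],[0.1,0,3.9,0,0,0,10],[0.1,0,3.9,0,0,0,10],[0.1,0,3.9,0,0,0,10]]}' 30 && python3 go.py .5006 .2294 .073 .132 0
```

```text
clock: 7.4
tcp_pos: [0.5006, 0.2298, 0.0736]
orientation: [-3.134, -0.208, -0.002]
contact_force: [2.4, -0.3, 1.7]
grip_width: 0.0175
gripper_force: 32.7
7.4 [0.5006 0.2298 0.0736] [ 2.4 -0.3  1.7] 0.0175 0.008
[-0.0, 0.02, 0.02, -0.0, -0.01, 0.0]
```

Gripped at 17.5 mm against the 18 mm tab, so I'll work out the lifting arc. The tool tilts along by 0.4 of the lid angle.

```bash
cat > arc.py <<'E'
import sys,numpy as np
from fit import lid
from go import units
from bench import r
o=r.get_obs(); p=[.6791,.2531,.0795,.132]
print(o["clock"],o["tcp_pos"].round(4))
for deg in map(float,sys.argv[1:]):
    th=np.radians(deg); f=.4*th
    tz=np.array([-np.sin(f)*np.cos(.132),-np.sin(f)*np.sin(.132),-np.cos(f)])
    X=lid(p,.18,0,0,th)+.006*tz
    print(deg,units(o,*X,.132,f).round(2).tolist())
E
python3 arc.py 0 7 14 21 28 35
```

```text
7.4 [0.5006 0.2298 0.0736]
0.0 [0.0, 0.02, 0.0, -0.0, -0.01, 0.0]
7.0 [0.05, 0.02, -0.88, -0.0, -0.36, 0.0]
14.0 [0.2, 0.02, -1.74, -0.0, -0.71, 0.0]
21.0 [0.45, 0.02, -2.58, -0.0, -1.06, 0.0]
28.0 [0.8, 0.01, -3.38, -0.0, -1.41, 0.0]
35.0 [1.25, 0.01, -4.13, -0.0, -1.76, 0.0]
```

```bash
python3 -m creep '{"rows":[[0,0,-0.45,0,-0.2,0,10],[0.05,0,-0.9,0,-0.35,0,10],[0.1,0,-1.3,0,-0.5,0,10],[0.2,0,-1.75,0,-0.7,0,10],[0.3,0,-2.15,0,-0.9,0,10],[0.45,0,-2.6,0,-1.05,0,10],[0.6,0,-3,0,-1.25,0,10],[0.8,0,-3.4,0,-1.4,0,10],[1.25,0,-4.13,0,-1.76,0,10],[1.25,0,-4.13,0,-1.76,0,10]]}' && python3 arc.py 35 40 45 50 55 60
```

```text
clock: 8.65
tcp_pos: [0.531, 0.2339, 0.1762]
orientation: [3.096, 0.204, -0.384]
contact_force: [0.5, 1.6, -2.7]
grip_width: 0.017
gripper_force: 32.3
8.65 [0.531  0.2339 0.1762]
35.0 [0.01, 0.02, -0.03, -0.01, 0.02, -0.0]
40.0 [0.25, 0.02, -0.61, -0.01, -0.23, -0.0]
45.0 [0.54, 0.02, -1.16, -0.01, -0.48, -0.0]
50.0 [0.88, 0.02, -1.69, -0.01, -0.73, -0.0]
55.0 [1.26, 0.01, -2.18, -0.01, -0.98, -0.0]
60.0 [1.68, 0.01, -2.64, -0.01, -1.23, -0.0]
```

```bash
python3 -m creep '{"rows":[[0.25,0,-0.6,0,-0.25,0,10],[0.55,0,-1.15,0,-0.5,0,10],[0.9,0,-1.7,0,-0.75,0,10],[1.25,0,-2.2,0,-1,0,10],[1.5,0,-2.45,0,-1.1,0,10],[1.7,0,-2.65,0,-1.25,0,10],[1.7,0,-2.65,0,-1.25,0,10],[1.7,0,-2.65,0,-1.25,0,10],[1.7,0,-2.65,0,-1.25,0,10],[1.7,0,-2.65,0,-1.25,0,10]]}' && python3 arc.py 60 && python3 - <<'E'
from bench import optics
import cv2,numpy as np
ims=[]
for n,x,y in(("scene",190,140),("top",150,130)):
    f=optics.grab_frame(n); np.savez(f"pics/{n}3.npz",**f)
    ims.append(cv2.resize(f["color"][y:y+120,x:x+80 if n=="scene" else x+80],None,fx=5,fy=5,interpolation=cv2.INTER_CUBIC))
cv2.imwrite("pics/c3.png",np.hstack(ims))
E
```

```text
clock: 9.9
tcp_pos: [0.5876, 0.2414, 0.2295]
orientation: [3.04, 0.202, -0.647]
contact_force: [2.0, 4.3, -10.1]
grip_width: 0.0175
gripper_force: 31.8
9.9 [0.5876 0.2414 0.2295]
60.0 [-0.01, 0.02, -0.01, -0.0, 0.0, 0.0]
```

View pics/c3.png

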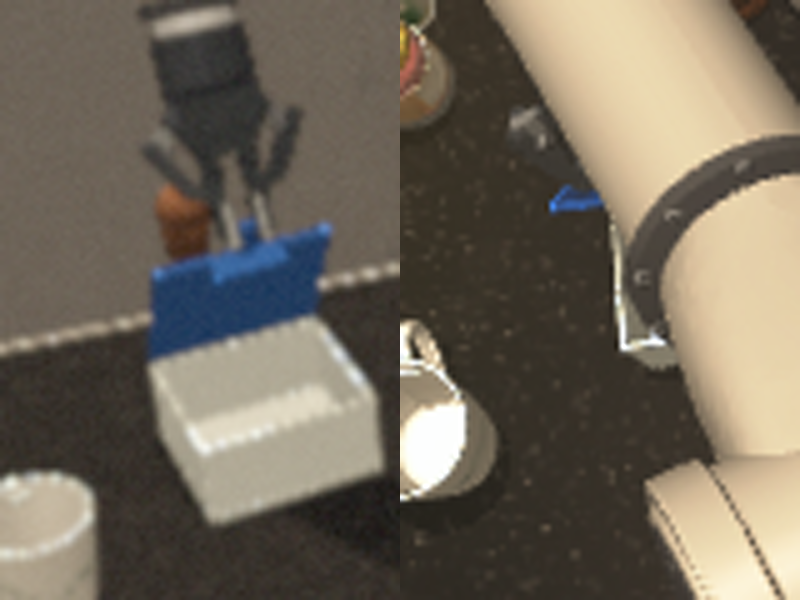

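The blue lid is open with its tab in the fingers. In the scene crop its top corners are at (150,268) and (328,226) and its hinge corner at (150,355). I'll estimate the angle from these.

```bash
python3 - <<'E'
from fit import *
from bench import r
p=[.6791,.2531,.0795,.132]
M=[(.075,150,268),(-.075,328,226)]
def res(t): return np.concatenate([proj("scene",lid(p,.15,w,-.003,t[0]))-px(190,140,u,v) for w,u,v in M])
s=least_squares(res,[1.]);print(np.degrees(s.x),s.fun.round(1))
for t in(55,60,65): print(t,[((proj("scene",lid(p,.15,w,-.003,np.radians(t)))-[190,140])*5).round() for w in(.075,-.075)])
o=r.get_obs(); h=np.array([.6791,.2531]);d=o["tcp_pos"][:2]-h;print(o["contact_force"],o["gripper_force"],np.abs(o["qvel"]).max(), np.hypot(*d))
E
```

```text
[61.87474851] [ 0.2  0.4  0.3 -0.6]
55 [array([157., 287.]), array([336., 239.])]
60 [array([151., 273.]), array([330., 226.])]
65 [array([146., 260.]), array([324., 213.])]
[  1.22604626   4.58437642 -10.56741148] 31.814117431640625 0.0008770210377063535 0.09223658499966436
```

The lid measures 60–62°, is still, and is gripped at 32 N. The green lid was seen shut after I released it, so I'm handing in.

```bash
python3 -c "
from bench import r
print(r.hand_in())"
```

```text
the job is handed in; nothing more can be done
None
```

The job is handed in: the green lid is pressed shut on its catch, the blue lid is held still in the fingers at about 60–62° by camera, and the arm never went near the mug, glass or teaspoon; no verdict came back.

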